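# Check that a trolley brake lever stops short of its grip

### The job

Check the brake lever on the finished handle, the one with the thick rubber grip on its tube: with closed fingers, using their backs or tips, press the lever in towards the grip until it comes firmly against its stop and hold it there for two seconds, so that the gap left to the grip can be seen. Then back off slowly, so that the lever follows your fingers out and does not snap back, and come away clear. Touch nothing but that lever, neither taking hold of it nor forcing it, and leave the bare-tube handle and everything else on the bench as it is.

Things in the scene. Friction and masses are not known exactly. Their poses are not given: they have to be found in the camera images.
- stand: Bench stand of the finished handle, fixed. Origin at bench height straight below the tube. z up; y along the tube towards its free, gripped end; x from the lever across to the grip: the lever is on the -x side and is pressed in towards +x. Steel base plate 100 x 110 x 12 mm centred at y = -85 mm, under the clamp only; below the lever it is open down to the bench.
- lever (a joint): Lever of the finished handle, rad: 0 released, 0.32 at its hard stop. Turns about the upright pivot bolt, level at z = 105 mm. A spring pushes it out: at mid-blade 2 N starts it, 5 N takes it to the stop (less at the ball). A firm check is a push of 12 to 25 N, kept up during the hold, or the spring lifts it off its stop; over 45 N is forcing it. Let go, it snaps back: let it out below 4 rad/s.
- lever_blade (a point): Middle of that lever's blade, on its centreline at z = 105 mm, 86 mm from the pivot. Plain aluminium blade 9 mm thick, 15 mm high, from the pivot to the ball. This point moves 27 mm from released to stop. Released, the blade slants 0.32 rad away from the tube; at the stop it lies along the tube, 27 mm clear of the grip. Axes as the stand's when released; they turn with the lever.
- lever_ball (a point): Centre of the ball, 19 mm in diameter, at the free end of the finished handle's lever, 137 mm from the pivot.
- bar: Fixed parts of the finished handle, not to be touched; frame as stand. Clamp block 44 x 44 mm at y = -85, top at z = 131 with its screws; tube 22 mm in diameter at x = 0, z = 105, y = -130 to 120; black rubber grip 32 mm in diameter, y = -3 to 123, flange 42 mm at its inner end; lever bracket about y = -42 with upright pivot bolt at x = -36, y = -36, top z = 122 mm.
- spare_stand: Stand of the unfinished handle: the same in every size and axis as stand, but its tube is bare steel, without the rubber grip.
- spare_lever (a joint): Lever of the unfinished handle, rad, 0 released; same shape and size as the other. To be left alone.
- spare_lever_blade (a point): Middle of the unfinished handle's lever blade.
- grip_a: Loose black rubber grip standing upright, 32 mm in diameter (flange 42 mm at the foot), 124 mm high; origin under its centre.
- grip_b: Another loose rubber grip, the same.
- jar: Small grey grease jar, 54 mm in diameter, 60 mm high; origin under its centre.
- carton: Cardboard carton 75 x 110 x 45 mm; origin under its centre.
- driver: Screwdriver lying on the bench, 200 mm long, about 30 mm high.
- spanner: Spanner lying on the bench, 150 mm long.
- bracket_a: Stamped steel U bracket 50 x 36 x 22 mm; origin under its centre.
- bracket_b: Another such bracket.

How it is judged (in metres and radians):
On the way, in this order (a step that is already met when the one before it is completed fails the run):
1. the lever of the finished handle is pressed firmly against its stop by the fingers and held there (1.2 s) (value of joint lever above 0.29 rad and contact force between the fingers and lever above 7 N), for 1.2 s.
2. the lever is back out and the fingers are off it (value of joint lever below 0.03 rad and contact force between anything else and lever below 0.2 N), for 0.2 s.
At the end, for the whole second after the job is handed in: The lever has been held with a push over 7 N within 0.03 rad of its stop for 1.2 s, has come back out without snapping, and both levers rest released (below 0.03 rad) (value of joint each of lever, spare_lever below 0.03 rad and velocity of joint lever between -0.1 and 0.1 rad/s); the robot touches nothing.
It fails at once if the lever was let snap back (faster than 4 rad/s) (velocity of joint lever below -4 rad/s).
It fails at once if the lever was squeezed or forced (over 45 N) (contact force between anything else and lever above 45 N).
It fails at once if the grip, tube or clamp of the finished handle was touched or taken hold of (contact force between any of the fingers, the arm and bar above 2 N).
It fails at once if the unfinished handle was touched or its lever moved (value of joint spare_lever above 0.04 rad or contact force between any of the fingers, the arm and spare_stand above 2 N).
It fails at once if a loose thing on the bench was moved, lifted or knocked over (distance of any of grip_a, grip_b, jar, carton, driver, spanner, bracket_a, bracket_b from where it was at the start of the episode above 0.02 m or angle between any of grip_a, grip_b's own z axis and vertical above 0.5 rad).
It also fails if it takes over 51 s, if anything falls off the work surface, if the arm or the gripper's body presses on something with over 40 N, if the wrist force passes 120 N, or if a joint passes its speed limit or range.

### The arm

A 6-joint arm with a two-finger parallel gripper is mounted at the origin on the work surface. World frame = base frame: x ahead of the robot, y to its left, z up, the work surface at z = 0. Lengths are in m, angles in degrees, forces in N, time in s.
With the tool pointing down it reaches from about 0.4 to 0.825 m from the base axis. Payload 7 kg.
Tool frame: the origin (TCP) lies at the very end of the fingers, on their centre line; the grasp point (between the pads) lies 19 mm behind it (ctrl.tcp_to_grasp is the distance from the TCP to the grasp point, in m); z points along the fingers, y is the direction in which the jaws open and shut (so a half turn about z gives the same grasp; the last joint's range is limited). The gripper opens to 88 mm and grips with 3 to 60 N. Pads are 19 mm wide; open, the fingers measure 130 mm over their backs; the gripper's body (78 mm by 193 mm) begins 47 mm behind the grasp point.
Start: joints at [93.341, 20.546, 0.682, 0, -70.136, -16.507], TCP at [0.154, 0.657, 0.227] pointing down, gripper open.
Joint ranges: [-176.03, 176.03], [-82.01, 121.73], [-58.28, 71.71], [-173.87, 95.51], [-174.79, -0.11], [-173.66, 173.66]. Speed limits (degrees/s): [136.94, 136.94, 172.46, 180, 180, 180].

### API

Orientations are given as [roll, pitch, yaw] about the fixed x, y, z axes, in that order (R = Rz(yaw) Ry(pitch) Rx(roll)).
In Python, from plant import ctrl gives the robot as it stands.
- The arm moves only by the tool jog_arm, never from a script. Its argument "commands" is a list of rows, each an object of numbers: "x", "y", "z": the shift along the tool's x, y, z in cm; "roll": the turn about the tool's z in rad. In form: [{"x": .., "y": .., "z": .., "roll": ..}, ...]. A call has 1 to 12 rows; each row shifts and turns the commanded pose from where the row before left it, along the tool's axes as they then stand; what a row does not reach is not made up. A row lasts 1/10 s, in which the tool goes at most 50 mm and 8.59 degrees, less where a joint would pass 70% of its speed; a pose out of reach is approached as far as the arm can. A call is refused whole if a number of a shift passes 5 or a number of a turn 0.15, either way. A call with a gripper value outside its range is refused whole. "gripper" is the finger opening in cm, from 0 to 8.76, set as the call begins (left out, the last holds). The fingers move at their own pace and stop on an object; the grip force is fixed at half the most. Time passes only in rows, so rows that do not move let the fingers close. It gives the time, the measured TCP pose, the force and the opening at its end, in the units of the state.
- ctrl.get_obs(): the state, without advancing time (a new reading comes with each control period).
- ctrl.snapshot(name): name is "side" or "top" or "wrist"; returns a dict with "image" (400x640x3 uint8, red, green, blue), "mtx" (3x3 intrinsics, pixels), "position" and "orientation" of the camera in the world; the wrist camera has in their place "hand_eye" (4x4, takes a point from camera to tool coordinates, whose origin is the TCP and whose axes are the flange's). Camera axes: x right, y up, looking along -z (the intrinsics and any distortion apply to the point x, -y, -z); pixel columns grow to the right and rows downward; lengths in m; the calibration is good to about 2 mm. A picture is of the moment at which its call begins: read the wrist's pose just before it. There is no depth.
- ctrl.close_job(): hands the job in, once; it reports no verdict.
Trained networks look in the newest picture that a camera, given by its name, has taken for a name from the list of things; names that differ only in an ending like _2 or _b are one class to them, and where a whole thing is asked for, a point or a joint stands for the part that bears it (a point fixed in the world has none). Each returns a list of dicts, best first, with "confidence" (0 to 1); they miss things now and then, are a little off and sometimes report something else, mostly with a low value. They report only what shows in the picture. A call takes as long as a camera call.
- ctrl.search_frame(camera, query): "position" ([column, row] as shares, 0 to 1, of the picture: columns of its width, rows of its height, amid what is visible of it).
- ctrl.regions_of(camera, query): "mask" (400x640 bool, what is visible of it) and "position" ([column, row] as shares, 0 to 1, of the picture: columns of its width, rows of its height, amid what is visible of it).
The state is a dict: "clock": time; "joint_pos": joint angles; "qvel": joint speeds; "tau": joint torques, N m; "tool_pos": TCP position; "orientation": TCP orientation; "force": force on the tool from outside, world axes, zero at the start; "moment": the same for the moment, N m; "opening": finger opening in m.
Only numpy, scipy, OpenCV 4.12 (cv2) and the standard library are available. Lean on these libraries where they do the work, as an engineer would, in place of code of your own. Each camera call takes 0.05 s, during which the arm holds its last target.

## Working session

There is one attempt and no reset: what is moved stays moved. The work goes in short steps, Python scripts to look and compute and a tool call to move; the robot and the scene stay as the last step left them, time stands still between calls to the robot, and variables do not carry over. Pictures are saved under pics/ and viewed, and the job is handed in when it is done.

Besides the shell and the picture viewer there is one more tool, called after "Call:" by a JSON object that holds its "fn" and its "kwargs". jog_arm: Moves the arm, as the interface text tells. Its arguments: {"type":"object","properties":{"commands":{"type":"array"},"gripper":{"type":"number"}},"required":["commands"]}

```bash
mkdir -p pics; ls; python3 - <<'E'
from plant import ctrl
import cv2,numpy as np
print(ctrl.get_obs())
for n in ["side","top","wrist"]:
    s=ctrl.snapshot(n); cv2.imwrite(f"pics/{n}0.png",s["image"][:,:,::-1])
    print(n,{k:(np.round(v,4).tolist()) for k,v in s.items() if k!="image"})
    for q in ["stand","spare_stand","lever","lever_blade","lever_ball","bar","spare_lever_blade"]:
        try: print(q,[(np.round(np.array(d["position"])*[640,400],1).tolist(),round(d["confidence"],2)) for d in ctrl.search_frame(n,q)][:4])
        except Exception as e: print(q,e)
E
```

```text
pics
{'clock': 0.0, 'joint_pos': array([ 9.33403250e+01,  2.05908108e+01,  6.35750148e-01, -2.20318118e-02,
       -7.01339913e+01, -1.65058843e+01]), 'qvel': array([ 0.01324787, -0.07405525, -0.00793373, -0.01044391, -0.05836547,
       -0.01449322]), 'tau': array([ 6.34057469e-04, -5.82718027e+01,  2.93066901e+01,  6.99789271e+00,
        7.08003514e-03, -1.44859014e-04]), 'tool_pos': array([0.15365482, 0.65679943, 0.22563872]), 'orientation': array([ 1.79908733e+02, -5.44563322e-03, -1.31730579e+01]), 'force': array([-0.73714235, -0.76661293,  0.35675986]), 'moment': array([ 0.00793445, -0.02038572, -0.02992322]), 'opening': 0.08813963548818579}
side {'mtx': [[368.585, 0.0, 323.0927], [0.0, 368.585, 197.8947], [0.0, 0.0, 1.0]], 'position': [0.499, 0.8891, 0.6837], 'orientation': [55.8893, -0.5478, -178.6976]}
stand [([298.7, 161.2], 0.88), ([275.6, 182.6], 0.67)]
spare_stand [([284.1, 246.6], 0.71), ([296.9, 162.5], 0.54), ([261.5, 212.3], 0.53)]
lever []
lever_blade [([323.3, 332.6], 0.65), ([311.5, 164.6], 0.6)]
lever_ball [([310.9, 163.3], 0.5)]
bar [([292.7, 158.0], 0.81)]
spa
[... 232 characters left out ...]
stand [([403.1, 176.2], 0.58)]
spare_stand [([264.2, 173.0], 0.79)]
lever [([371.1, 185.2], 0.56)]
lever_blade [([177.4, 205.2], 0.73), ([376.8, 185.1], 0.58), ([400.3, 175.3], 0.3)]
lever_ball [([374.8, 185.9], 0.76)]
bar [([399.5, 170.6], 0.66), ([381.3, 155.2], 0.44)]
spare_lever_blade [([378.9, 155.3], 0.75), ([235.6, 189.2], 0.74), ([314.2, 149.1], 0.33), ([403.8, 170.6], 0.31)]
wrist {'mtx': [[333.4682, 0.0, 322.2174], [0.0, 333.4682, 196.3743], [0.0, 0.0, 1.0]], 'hand_eye': [[-0.0009, 0.9531, 0.3026, 0.0818], [1.0, 0.0006, 0.001, 0.0001], [0.0008, 0.3026, -0.9531, -0.1576], [0.0, 0.0, 0.0, 1.0]]}
stand []
spare_stand []
lever []
lever_blade []
lever_ball []
bar []
spare_lever_blade []
```

View pics/side0.png

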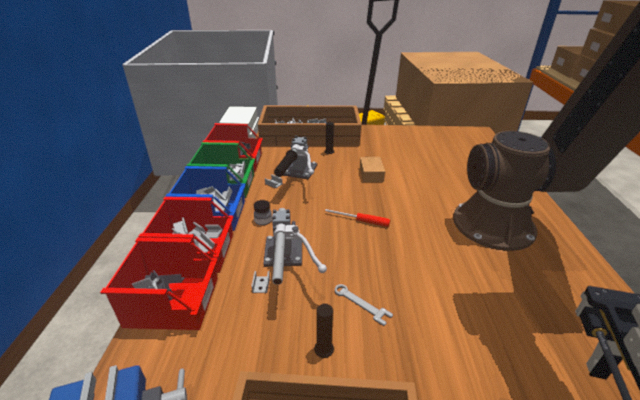

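View pics/top0.png

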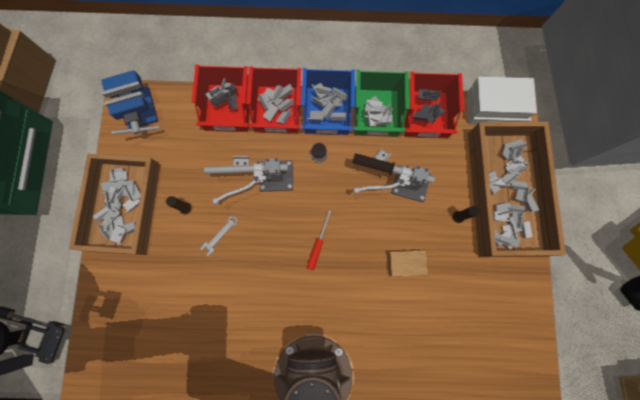

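View pics/wrist0.png

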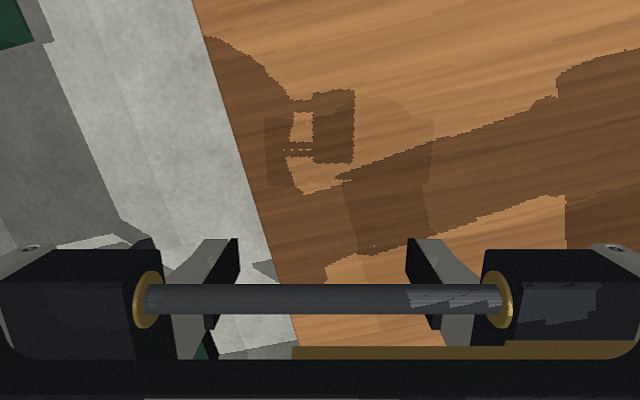

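```bash
python3 - <<'E'
import cv2
a=cv2.imread('pics/top0.png')[110:260,180:460]; cv2.imwrite('pics/topc0.png',cv2.resize(a,None,fx=2.85,fy=2.85,interpolation=cv2.INTER_CUBIC))
a=cv2.imread('pics/side0.png')[110:330,200:400]; cv2.imwrite('pics/sidec0.png',cv2.resize(a,None,fx=2.7,fy=2.7,interpolation=cv2.INTER_CUBIC))
E
```

```text
(no output)
```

View pics/topc0.png

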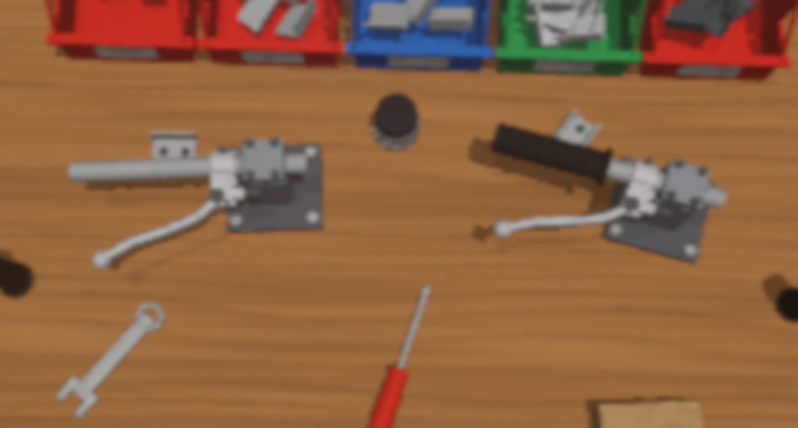

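View pics/sidec0.png

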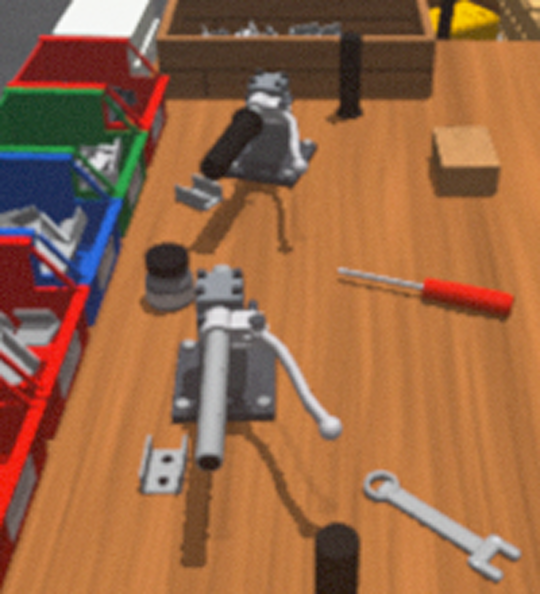

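```bash
cat > h.py <<'E'
import numpy as np, cv2
from scipy.spatial.transform import Rotation as Rn
from scipy.optimize import least_squares
def cam(s,obs=None):
    if 'hand_eye' in s:
        T=np.eye(4);T[:3,:3]=Rn.from_euler('xyz',obs['orientation'],degrees=True).as_matrix();T[:3,3]=obs['tool_pos'];T=T@s['hand_eye'];return T[:3,:3],T[:3,3],s['mtx']
    return Rn.from_euler('xyz',s['orientation'],degrees=True).as_matrix(),np.array(s['position']),s['mtx']
def proj(c,P):
    R,p,K=c; q=(np.atleast_2d(P)-p)@R; q=q*[1,-1,-1]; u=q@K.T; return u[:,:2]/u[:,2:]
def back(c,uv,z):
    R,p,K=c; d=np.linalg.solve(K,[uv[0],uv[1],1])*[1,-1,-1]; d=R@d; return p+d*(z-p[2])/d[2]
def fit(c,model,px,x0):
    model=np.array(model);px=np.array(px)
    def w(v):
        a=v[2];R=np.array([[np.cos(a),-np.sin(a),0],[np.sin(a),np.cos(a),0],[0,0,1]]);return model@R.T+[v[0],v[1],0]
    f=lambda v:(proj(c,w(v))-px).ravel()
    r=least_squares(f,x0,loss='soft_l1'); return r.x,r.fun.reshape(-1,2)
L=lambda q,r=.137:[-.036-r*np.sin(.32-q),-.036+r*np.cos(.32-q),.105]
E
python3 - <<'E'
from h import *
from plant import ctrl
c=cam(ctrl.snapshot('top'))
px=[np.array(p)/2.85+[180,110] for p in [(503,229),(722,196),(632,204),(695,262),(497,138)]]
M=[L(0),[0,-.13,.105],[-.036,-.036,.122],[-.05,-.14,.012],[0,.123,.105]]
for p,m in zip(px,M): print(back(c,p,m[2]))
g=back(c,px[0],.105)
x,r=fit(c,M,px,[g[0]+.05,g[1]-.1,1.4]);print(x,np.degrees(x[2]),r)
E
```

```text
[ 0.55471401 -0.11381835  0.105     ]
[ 0.59792586 -0.3476431   0.105     ]
[ 0.58179866 -0.24724516  0.122     ]
[ 0.54391823 -0.34395729  0.012     ]
[ 0.65494454 -0.10636755  0.105     ]
[ 0.62483854 -0.22153528 -0.22438936] -12.856563197577655 [[-0.47323359 -4.50853151]
 [ 0.22643772  0.6477517 ]
 [ 0.4599976   0.03574698]
 [ 0.8917429  -0.28086122]
 [-1.55582807  0.80963084]]
```

Call:
{"fn": "jog_arm", "kwargs": {"commands": [{"x": 4.5, "y": 1.5}, {"x": 4.5, "y": 1.5}, {"x": 4.5, "y": 1.5}, {"x": 4.5, "y": 1.5}, {"x": 4.5, "y": 1.5}, {"x": 4.5, "y": 1.5}, {"x": 1.8, "y": 4.5}, {"x": 1.8, "y": 4.5}, {"x": 1.8, "y": 4.5}, {"x": 1.8, "y": 4.5}], "gripper": 0}}

```text
validation failed for argument at $.co...
```

Call:
{"fn": "jog_arm", "kwargs": {"commands": [{"x": 1.8, "y": 4.5}, {"x": 1.8, "y": 4.5}, {"x": 1.8, "y": 4.5}, {"x": 1.8, "y": 4.5}, {"x": 1.8, "y": 4.5}, {"x": 1.8, "y": 4.5}, {"x": 1.8, "y": 4.5}, {"x": 1.8, "y": 4.5}, {"x": 0}, {"x": 0}]}}

```text
validation failed for argument at $.co...
```

```bash
python3 - <<'E'
from plant import ctrl
import cv2,numpy as np,pickle
o=ctrl.get_obs();s=ctrl.snapshot("wrist");t=ctrl.snapshot("side")
pickle.dump((o,s,t),open('w1.pkl','wb'))
print(o['clock'],o['tool_pos'],o['orientation'],o['joint_pos'],o['opening'])
cv2.imwrite("pics/wrist1.png",s["image"][:,:,::-1])
for q in ["lever_blade","lever_ball","bar"]:
    print(q,[(np.round(np.array(d["position"])*[640,400],1).tolist(),round(d["confidence"],2)) for d in ctrl.search_frame('wrist',q)][:4])
E
```

```text
1.25 [0.1537646  0.65721084 0.22655524] [ 1.79997055e+02 -3.75316791e-04 -1.31667307e+01] [ 9.33403265e+01  2.05463829e+01  6.81413453e-01 -5.07114253e-04
 -7.01379609e+01 -1.65068849e+01] 0.08746465198406682
lever_blade []
lever_ball []
bar []
```

View pics/wrist1.png

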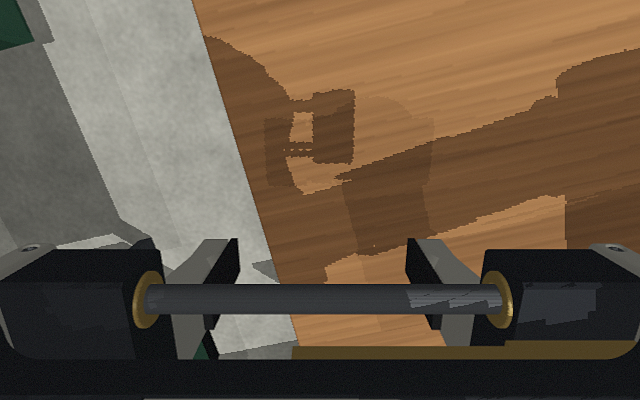

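Call:
{"fn": "jog_arm", "kwargs": {"commands": [{"x": 4.5, "y": 1.5, "z": 0, "roll": 0}, {"x": 4.5, "y": 1.5, "z": 0, "roll": 0}, {"x": 4.5, "y": 1.5, "z": 0, "roll": 0}, {"x": 4.5, "y": 1.5, "z": 0, "roll": 0}, {"x": 4.5, "y": 1.5, "z": 0, "roll": 0}, {"x": 4.5, "y": 1.5, "z": 0, "roll": 0}, {"x": 1.8, "y": 4.5, "z": 0, "roll": 0}, {"x": 1.8, "y": 4.5, "z": 0, "roll": 0}, {"x": 1.8, "y": 4.5, "z": 0, "roll": 0}, {"x": 1.8, "y": 4.5, "z": 0, "roll": 0}], "gripper": 0}}

```text
clock: 2.5
tool_pos: [0.4254, 0.3145, 0.2266]
orientation: [-180.0, -0.0, -13.2]
force: [2.2, -0.7, 0.1]
opening: 0.0132
```

Call:
{"fn": "jog_arm", "kwargs": {"commands": [{"x": 1.8, "y": 4.5, "z": 0, "roll": 0}, {"x": 1.8, "y": 4.5, "z": 0, "roll": 0}, {"x": 1.8, "y": 4.5, "z": 0, "roll": 0}, {"x": 1.8, "y": 4.5, "z": 0, "roll": 0}, {"x": 1.8, "y": 4.5, "z": 0, "roll": 0}, {"x": 1.8, "y": 4.5, "z": 0, "roll": 0}, {"x": 1.8, "y": 4.5, "z": 0, "roll": 0}, {"x": 1.8, "y": 4.5, "z": 0, "roll": 0}, {"x": 0, "y": 2, "z": 0, "roll": 0}, {"x": 0, "y": 0, "z": 0, "roll": 0}, {"x": 0, "y": 0, "z": 0, "roll": 0}]}}

```text
clock: 3.6
tool_pos: [0.4788, -0.0868, 0.2266]
orientation: [-180.0, -0.0, -13.3]
force: [0.7, -0.2, -0.2]
opening: 0.0005
```

```bash
python3 - <<'E'
from plant import ctrl
import cv2,numpy as np,pickle
o=ctrl.get_obs();s=ctrl.snapshot("wrist");t=ctrl.snapshot("side")
pickle.dump((o,s,t),open('w1.pkl','wb'))
print(o['clock'],o['tool_pos'],o['orientation'],o['joint_pos'],o['opening'])
cv2.imwrite("pics/wrist2.png",s["image"][:,:,::-1])
for q in ["lever_blade","lever_ball","bar"]:
    print(q,[(np.round(np.array(d["position"])*[640,400],1).tolist(),round(d["confidence"],2)) for d in ctrl.search_frame('wrist',q)][:4])
E
```

```text
3.6 [ 0.47884867 -0.08676825  0.22664114] [-1.79988325e+02 -1.25468935e-02 -1.32582785e+01] [ 1.29366417e+01  2.53666401e+00 -2.23523876e+01 -5.44346176e-03
 -6.50945367e+01  6.38073727e+01] 0.0005157448893164415
lever_blade [([420.4, 60.4], 0.61)]
lever_ball [([412.4, 60.7], 0.74)]
bar [([523.9, 6.3], 0.91), ([413.6, 59.6], 0.43)]
```

View pics/wrist2.png

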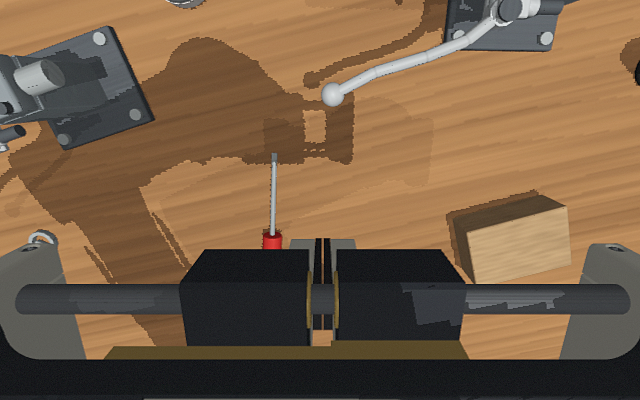

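```bash
python3 - <<'E'
from h import *
import pickle
o,s,t=pickle.load(open('w1.pkl','rb'));c=cam(s,o)
a=s['image'][0:120,300:600];cv2.imwrite('pics/w2c.png',cv2.resize(a,None,fx=2.6,fy=2.6)[:,:,::-1])
P={}
for n,p,z in [('ball',(333,95),.105),('b1',(372,79),.105),('b2',(415,66),.105),('b3',(448,54),.105),('b4',(478,36),.105),('bolt',(514,6),.122),('plate',(444,48),.012),('plate2',(552,50),.012)]:
    P[n]=back(c,p,z);print(n,P[n])
print(np.linalg.norm((P['ball']-P['bolt'])[:2]))
E
```

```text
ball [ 0.55321125 -0.11302025  0.105     ]
b1 [ 0.55791656 -0.14568211  0.105     ]
b2 [ 0.55960958 -0.18016436  0.105     ]
b3 [ 0.56233123 -0.20628464  0.105     ]
b4 [ 0.56973325 -0.23003414  0.105     ]
bolt [ 0.58243125 -0.24868459  0.122     ]
plate [ 0.57026598 -0.23647991  0.012     ]
plate2 [ 0.54282914 -0.34418833  0.012     ]
0.13877544259266725
```

View pics/w2c.png

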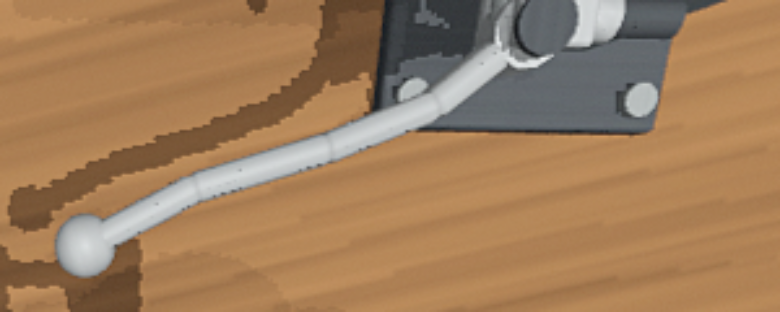

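Call:
{"fn": "jog_arm", "kwargs": {"commands": [{"x": 2.5, "y": 4.2, "z": 0, "roll": 0}, {"x": 0, "y": 0, "z": 0, "roll": 0.132}, {"x": 0, "y": 0, "z": 0, "roll": 0.132}, {"x": 0, "y": 0, "z": 0, "roll": 0.132}, {"x": 0, "y": 0, "z": 0, "roll": 0.132}, {"x": 0, "y": 0, "z": 0, "roll": 0.132}, {"x": 0, "y": 0, "z": 0, "roll": 0.132}, {"x": 0, "y": 0, "z": 0, "roll": 0.132}, {"x": 0, "y": 0, "z": 0, "roll": 0.132}, {"x": 0, "y": 0, "z": 0, "roll": 0.132}, {"x": 0, "y": 0, "z": 0, "roll": 0.132}, {"x": 0, "y": 0, "z": 0, "roll": 0.132}]}}

```text
clock: 5.05
tool_pos: [0.4939, -0.1322, 0.2266]
orientation: [-180.0, 0.0, -96.6]
force: [-0.8, -0.3, 0.2]
opening: 0.0008
```

Call:
{"fn": "jog_arm", "kwargs": {"commands": [{"x": 0, "y": 0, "z": 0, "roll": 0.132}, {"x": 0, "y": 0, "z": 0, "roll": 0}, {"x": 0, "y": 0, "z": 0, "roll": 0}, {"x": 0, "y": 0, "z": 0, "roll": 0}]}}

```text
clock: 5.45
tool_pos: [0.4938, -0.1327, 0.2266]
orientation: [-180.0, 0.0, -103.7]
force: [-0.6, -0.7, 0.2]
opening: 0.0004
```

```bash
python3 - <<'E'
from plant import ctrl
import cv2,numpy as np,pickle
o=ctrl.get_obs();s=ctrl.snapshot("wrist");t=ctrl.snapshot("side")
pickle.dump((o,s,t),open('w2.pkl','wb'))
print(o['clock'],o['tool_pos'],o['orientation'],o['joint_pos'],o['force'])
cv2.imwrite("pics/wrist3.png",s["image"][:,:,::-1])
E
```

```text
5.45 [ 0.49378384 -0.13266088  0.22657893] [-1.79997341e+02  1.73501822e-03 -1.03720530e+02] [ 6.99351294e+00  5.01958720e+00 -1.96460531e+01 -7.50908243e-04
 -6.53312590e+01 -2.07137300e+01] [-0.56491658 -0.6945772   0.15618332]
```

View pics/wrist3.png

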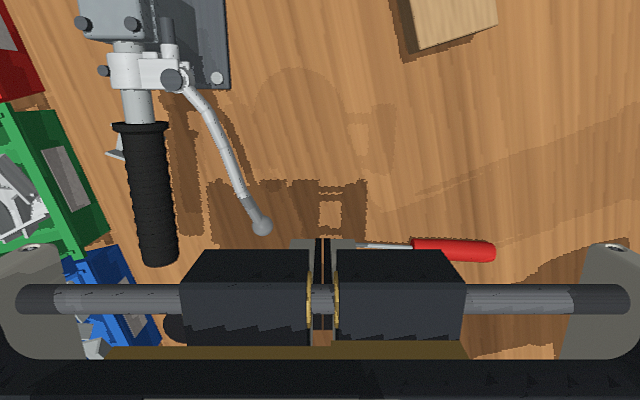

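```bash
python3 - <<'E'
from h import *
import pickle
o,s,t=pickle.load(open('w2.pkl','rb'));c=cam(s,o)
for n,p,z in [('ball',(261,226),.105),('b1',(247,197),.105),('b2',(234,163),.105),('b3',(218,122),.105),('b4',(202,98),.105),('bolt',(174,77),.122),('plate',(231,88),.012),('gripend',(162,262),.105),('flange',(139,128),.105),('tube',(133,108),.105)]:
    w=back(c,p,z)
    a=np.radians(-14);l=np.array([[np.cos(a),np.sin(a)],[-np.sin(a),np.cos(a)]])@(w[:2]-[.6262,-.2198]); print(n,w.round(4),l.round(4))
print(proj(c,[o['tool_pos']]))
E
```

```text
ball [ 0.5553 -0.1122  0.105 ] [-0.0948  0.0872]
b1 [ 0.5592 -0.1415  0.105 ] [-0.0839  0.0598]
b2 [ 0.5607 -0.1732  0.105 ] [-0.0748  0.0294]
b3 [ 0.5627 -0.2088  0.105 ] [-0.0643 -0.0047]
b4 [ 0.5689 -0.2298  0.105 ] [-0.0532 -0.0236]
bolt [ 0.5781 -0.2478  0.122 ] [-0.0399 -0.0388]
plate [ 0.5671 -0.2379  0.012 ] [-0.0529 -0.0319]
gripend [ 0.656  -0.0995  0.105 ] [-0.0002  0.124 ]
flange [ 0.6275 -0.2198  0.105 ] [0.0013 0.0004]
tube [ 0.6258 -0.2358  0.105 ] [ 0.0035 -0.0156]
[[321.57635062 254.77050661]]
```

Call:
{"fn": "jog_arm", "kwargs": {"commands": [{"x": 0, "y": 0, "z": 4.5, "roll": 0}, {"x": 0, "y": 0, "z": 4.5, "roll": 0}, {"x": 0, "y": 0, "z": 3.6, "roll": 0}, {"x": 0, "y": 0, "z": 1, "roll": 0}, {"x": 0, "y": -1, "z": 0, "roll": 0}, {"x": 0, "y": -1, "z": 0, "roll": 0}, {"x": 0, "y": 0, "z": 0, "roll": 0}, {"x": 0, "y": 0, "z": 0, "roll": 0}, {"x": 0, "y": 0, "z": 0, "roll": 0}]}}

```text
clock: 6.45
tool_pos: [0.5135, -0.1378, 0.0914]
orientation: [-179.9, 0.0, -103.9]
force: [0.4, 0.9, -0.2]
opening: 0.0009
```

```bash
cat > look.py <<'E'
from plant import ctrl
import cv2,sys,numpy as np
o=ctrl.get_obs();s=ctrl.snapshot("wrist")
print(o['clock'],o['tool_pos'],o['orientation'],o['force'])
cv2.imwrite(f"pics/{sys.argv[1]}.png",s["image"][:,:,::-1])
E
python3 look.py wrist4
```

```text
6.45 [ 0.51346547 -0.13779413  0.09144209] [-1.79922673e+02  3.07281211e-02 -1.03932324e+02] [ 0.40103952  0.94718831 -0.16197804]
```

View pics/wrist4.png

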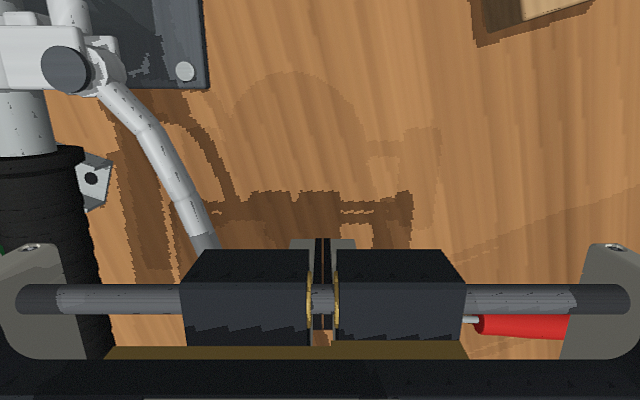

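Call:
{"fn": "jog_arm", "kwargs": {"commands": [{"x": 0, "y": -0.3, "z": 0, "roll": 0}, {"x": 0, "y": -0.3, "z": 0, "roll": 0}, {"x": 0, "y": -0.3, "z": 0, "roll": 0}, {"x": 0, "y": -0.3, "z": 0, "roll": 0}, {"x": 0, "y": -0.3, "z": 0, "roll": 0}, {"x": 0, "y": -0.3, "z": 0, "roll": 0}, {"x": 0, "y": -0.3, "z": 0, "roll": 0}, {"x": 0, "y": -0.3, "z": 0, "roll": 0}, {"x": 0, "y": 0, "z": 0, "roll": 0}, {"x": 0, "y": 0, "z": 0, "roll": 0}]}}

```text
clock: 7.5
tool_pos: [0.5364, -0.1436, 0.0905]
orientation: [180.0, -0.0, -103.9]
force: [-0.0, -0.9, 1.1]
opening: 0.0005
```

```bash
python3 look.py wrist5
```

```text
7.5 [ 0.53638221 -0.14358084  0.09047719] [ 1.79990078e+02 -9.87148059e-04 -1.03927589e+02] [-0.00413912 -0.93168108  1.11872891]
```

View pics/wrist5.png

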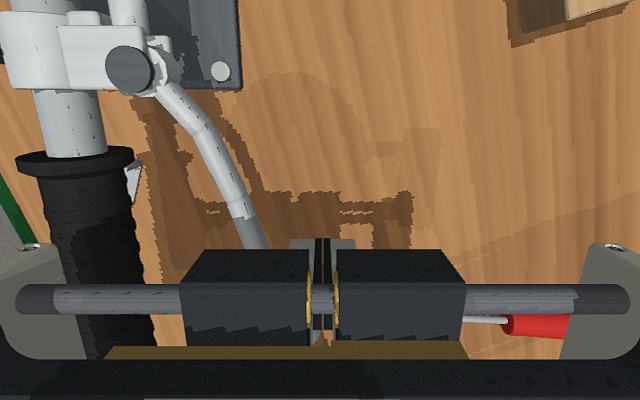

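Call:
{"fn": "jog_arm", "kwargs": {"commands": [{"x": 0, "y": -0.2, "z": 0, "roll": 0}, {"x": 0, "y": -0.2, "z": 0, "roll": 0}, {"x": 0, "y": -0.2, "z": 0, "roll": 0}, {"x": 0, "y": -0.2, "z": 0, "roll": 0}, {"x": 0, "y": -0.2, "z": 0, "roll": 0}, {"x": 0, "y": -0.2, "z": 0, "roll": 0}, {"x": 0, "y": -0.2, "z": 0, "roll": 0}, {"x": 0, "y": -0.2, "z": 0, "roll": 0}, {"x": 0, "y": 0, "z": 0, "roll": 0}, {"x": 0, "y": 0, "z": 0, "roll": 0}, {"x": 0, "y": 0, "z": 0, "roll": 0}]}}

```text
clock: 8.65
tool_pos: [0.5518, -0.1474, 0.0905]
orientation: [180.0, -0.0, -103.9]
force: [-3.4, 1.3, 0.2]
opening: 0.0003
```

```bash
python3 look.py wrist6
```

```text
8.65 [ 0.55179832 -0.14743842  0.09052619] [ 1.79988978e+02 -4.90092478e-03 -1.03923452e+02] [-3.41079898  1.27142374  0.18669315]
```

View pics/wrist6.png

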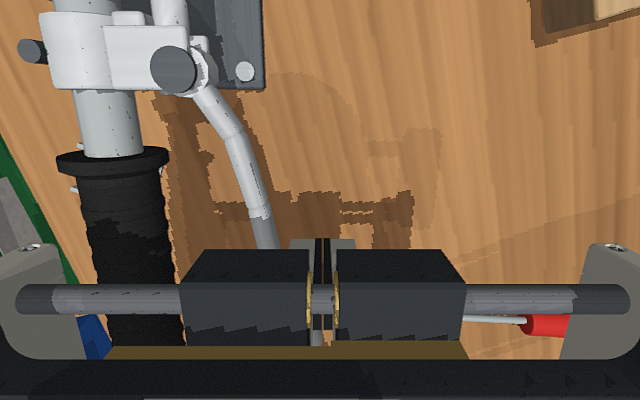

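Call:
{"fn": "jog_arm", "kwargs": {"commands": [{"x": 0, "y": -0.2, "z": 0, "roll": 0}, {"x": 0, "y": -0.2, "z": 0, "roll": 0}, {"x": 0, "y": -0.2, "z": 0, "roll": 0}, {"x": 0, "y": -0.2, "z": 0, "roll": 0}, {"x": 0, "y": -0.2, "z": 0, "roll": 0}, {"x": 0, "y": 0, "z": 0, "roll": 0}, {"x": 0, "y": 0, "z": 0, "roll": 0}]}}

```text
clock: 9.4
tool_pos: [0.5616, -0.1498, 0.0905]
orientation: [180.0, -0.0, -103.9]
force: [-3.3, 2.1, 0.1]
opening: 0.0001
```

```bash
python3 look.py wrist7
```

```text
9.4 [ 0.56164765 -0.14982319  0.09052159] [ 1.79994643e+02 -2.02769903e-03 -1.03923773e+02] [-3.30067217  2.0979274   0.08974941]
```

View pics/wrist7.png

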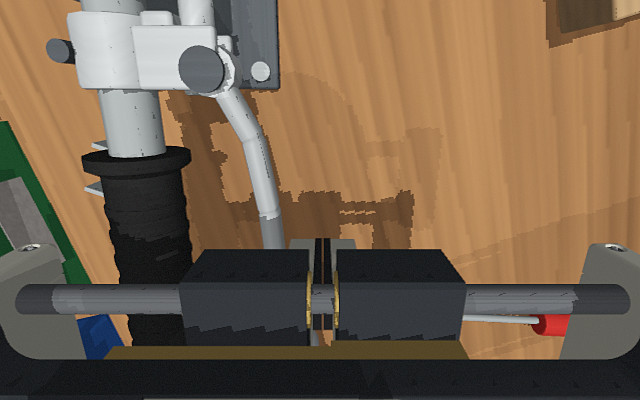

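Call:
{"fn": "jog_arm", "kwargs": {"commands": [{"x": 0, "y": -0.15, "z": 0, "roll": 0}, {"x": 0, "y": -0.15, "z": 0, "roll": 0}, {"x": 0, "y": -0.15, "z": 0, "roll": 0}, {"x": 0, "y": -0.15, "z": 0, "roll": 0}, {"x": 0, "y": 0, "z": 0, "roll": 0}, {"x": 0, "y": 0, "z": 0, "roll": 0}]}}

```text
clock: 10.05
tool_pos: [0.5675, -0.1512, 0.0905]
orientation: [180.0, 0.0, -103.9]
force: [-3.5, 3.8, 0.1]
opening: 0.0003
```

Call:
{"fn": "jog_arm", "kwargs": {"commands": [{"x": 0, "y": -0.1, "z": 0, "roll": 0}, {"x": 0, "y": -0.1, "z": 0, "roll": 0}, {"x": 0, "y": 0, "z": 0, "roll": 0}, {"x": 0, "y": 0, "z": 0, "roll": 0}]}}

```text
clock: 10.45
tool_pos: [0.5694, -0.1514, 0.0905]
orientation: [180.0, 0.0, -103.9]
force: [-3.7, 5.5, 1.1]
opening: 0.0005
```

```bash
python3 look.py wrist8
```

```text
10.45 [ 0.56937355 -0.1514413   0.09050058] [ 1.79984309e+02  1.57211473e-02 -1.03921170e+02] [-3.65266862  5.46818377  1.11782184]
```

View pics/wrist8.png

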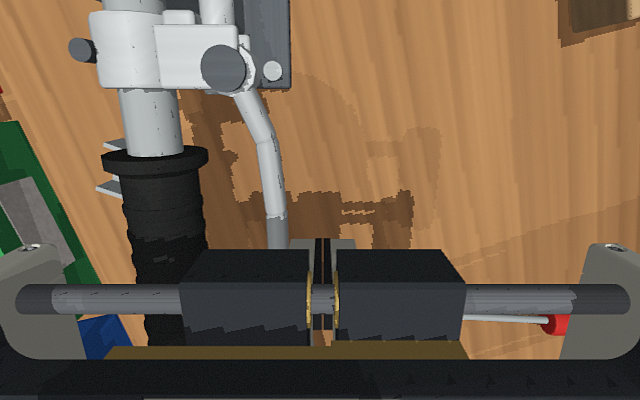

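Call:
{"fn": "jog_arm", "kwargs": {"commands": [{"x": -0.1, "y": -0.1, "z": 0, "roll": 0}, {"x": -0.1, "y": -0.1, "z": 0, "roll": 0}, {"x": 0, "y": 0, "z": 0, "roll": 0}, {"x": 0, "y": 0, "z": 0, "roll": 0}]}}

```text
clock: 10.9
tool_pos: [0.5715, -0.1509, 0.0905]
orientation: [180.0, -0.0, -103.9]
force: [-5.5, -0.9, 0.1]
opening: 0.0006
```

Call:
{"fn": "jog_arm", "kwargs": {"commands": [{"x": 0, "y": -0.1, "z": 0, "roll": 0}, {"x": -0.1, "y": -0.1, "z": 0, "roll": 0}, {"x": 0, "y": 0, "z": 0, "roll": 0}, {"x": 0, "y": 0, "z": 0, "roll": 0}]}}

```text
clock: 11.3
tool_pos: [0.5727, -0.1507, 0.0904]
orientation: [179.9, -0.1, -104.0]
force: [-6.7, -2.9, 3.3]
opening: 0.0007
```

Call:
{"fn": "jog_arm", "kwargs": {"commands": [{"x": 0, "y": -0.1, "z": 0, "roll": 0}, {"x": 0, "y": 0, "z": 0, "roll": 0}, {"x": 0, "y": 0, "z": 0, "roll": 0}]}}

```text
clock: 11.6
tool_pos: [0.5729, -0.1508, 0.0903]
orientation: [179.8, -0.1, -104.0]
force: [-10.5, -1.4, 4.8]
opening: 0.0004
```

```bash
python3 look.py wrist9
```

```text
11.6 [ 0.57289065 -0.15075282  0.09034681] [ 1.79796085e+02 -7.92286502e-02 -1.03969503e+02] [-10.48652052  -1.35167099   4.80722187]
```

View pics/wrist9.png

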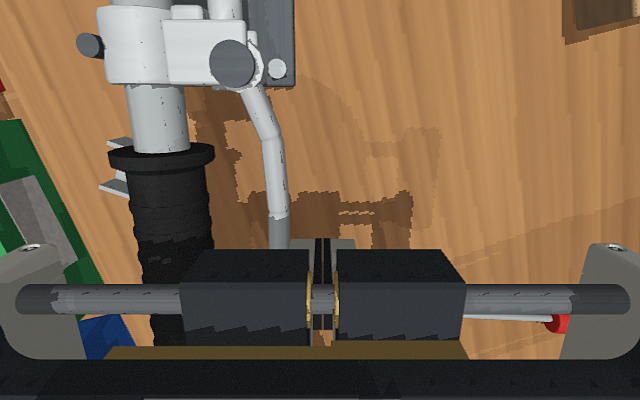

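Call:
{"fn": "jog_arm", "kwargs": {"commands": [{"x": 0, "y": -0.1, "z": 0, "roll": 0}, {"x": 0, "y": -0.05, "z": 0, "roll": 0}, {"x": 0, "y": 0, "z": 0, "roll": 0}, {"x": 0, "y": 0, "z": 0, "roll": 0}]}}

```text
clock: 12.05
tool_pos: [0.5731, -0.1508, 0.0903]
orientation: [179.7, -0.1, -104.0]
force: [-14.1, 1.4, 8.1]
opening: 0.0003
```

Call:
{"fn": "jog_arm", "kwargs": {"commands": [{"x": 0, "y": -0.07, "z": 0, "roll": 0}, {"x": 0, "y": 0, "z": 0, "roll": 0}, {"x": 0, "y": 0, "z": 0, "roll": 0}, {"x": 0, "y": 0, "z": 0, "roll": 0}, {"x": 0, "y": 0, "z": 0, "roll": 0}, {"x": 0, "y": 0, "z": 0, "roll": 0}, {"x": 0, "y": 0, "z": 0, "roll": 0}, {"x": 0, "y": 0, "z": 0, "roll": 0}, {"x": 0, "y": 0, "z": 0, "roll": 0}, {"x": 0, "y": 0, "z": 0, "roll": 0}, {"x": 0, "y": 0, "z": 0, "roll": 0}, {"x": 0, "y": 0, "z": 0, "roll": 0}]}}

```text
clock: 13.25
tool_pos: [0.5733, -0.1509, 0.0902]
orientation: [179.6, -0.1, -104.0]
force: [-15.9, 3.1, 10.4]
opening: 0.0001
```

```bash
python3 look.py wrist10; python3 - <<'E'
from plant import ctrl
import cv2
for n in ('top','side'):
    s=ctrl.snapshot(n)['image'][:,:,::-1]
    a=s[130:220,320:460] if n=='top' else s[110:230,220:400]
    cv2.imwrite(f'pics/{n}h.png',cv2.resize(a,None,fx=4,fy=4,interpolation=cv2.INTER_CUBIC))
E
```

```text
13.25 [ 0.57325276 -0.15089814  0.09024266] [ 1.79623570e+02 -8.85584417e-02 -1.03984357e+02] [-15.89329548   3.11254261  10.39851819]
```

View pics/wrist10.png

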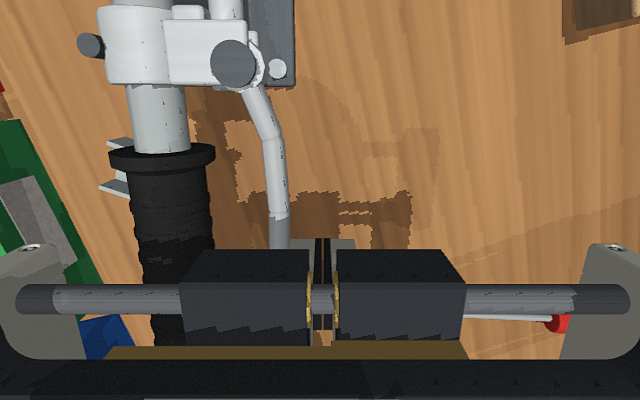

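View pics/sideh.png

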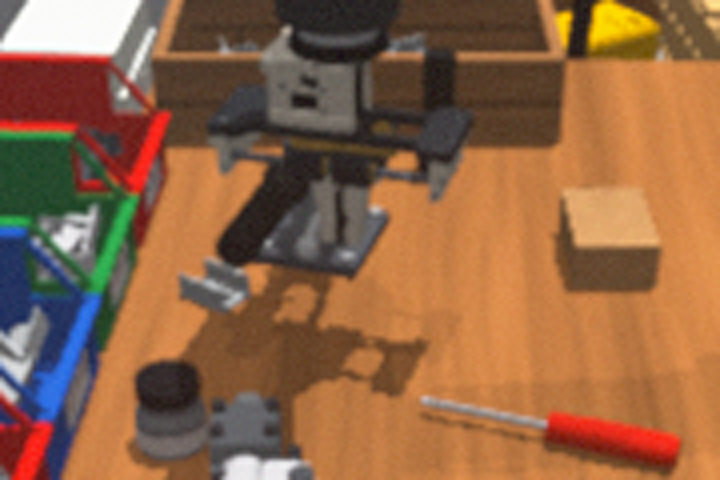

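```bash
python3 - <<'E'
from h import *
from plant import ctrl
o=ctrl.get_obs();s=ctrl.snapshot('wrist');c=cam(s,o);print(o['clock'],o['force'])
for n,p,z in [('b1',(278,235),.105),('b1',(278,216),.105),('b2',(273,137),.105),('bolt',(234,62),.122),('fl',(162,158),.105),('gL',(145,240),.105),('gR',(214,240),.105),('tubeL',(131,120),.105),('tubeR',(189,120),.105)]:
    w=back(c,p,z)
    a=np.radians(-14);l=np.array([[np.cos(a),np.sin(a)],[-np.sin(a),np.cos(a)]])@(w[:2]-[.6262,-.2198]); print(n,w.round(4),l.round(4))
E
```

```text
13.4 [-16.07004882   2.05072388  10.39683568]
b1 [ 0.5886 -0.1733  0.105 ] [-0.0477  0.036 ]
b1 [ 0.586  -0.1824  0.105 ] [-0.0481  0.0266]
b2 [ 0.5779 -0.2174  0.105 ] [-0.0474 -0.0093]
bolt [ 0.5809 -0.2473  0.122 ] [-0.0373 -0.0377]
fl [ 0.627  -0.2204  0.105 ] [ 0.0009 -0.0004]
gL [ 0.6495 -0.1861  0.105 ] [0.0144 0.0383]
gR [ 0.6183 -0.1782  0.105 ] [-0.0177  0.0385]
tubeL [ 0.6334 -0.2386  0.105 ] [ 0.0115 -0.0165]
tubeR [ 0.61   -0.2327  0.105 ] [-0.0126 -0.0164]
```

Call:
{"fn": "jog_arm", "kwargs": {"commands": [{"x": 0, "y": 0, "z": 0, "roll": 0}, {"x": 0, "y": 0, "z": 0, "roll": 0}, {"x": 0, "y": 0, "z": 0, "roll": 0}, {"x": 0, "y": 0, "z": 0, "roll": 0}, {"x": 0, "y": 0, "z": 0, "roll": 0}, {"x": 0, "y": 0, "z": 0, "roll": 0}, {"x": 0, "y": 0, "z": 0, "roll": 0}, {"x": 0, "y": 0, "z": 0, "roll": 0}, {"x": 0, "y": 0, "z": 0, "roll": 0}, {"x": 0, "y": 0, "z": 0, "roll": 0}]}}

```text
clock: 14.45
tool_pos: [0.5733, -0.1509, 0.0902]
orientation: [179.6, -0.1, -104.0]
force: [-15.1, 3.0, 10.3]
opening: 0.0004
```

Call:
{"fn": "jog_arm", "kwargs": {"commands": [{"x": 0, "y": 0.1, "z": 0, "roll": 0}, {"x": 0, "y": 0.1, "z": 0, "roll": 0}, {"x": 0, "y": 0.1, "z": 0, "roll": 0}, {"x": 0, "y": 0.1, "z": 0, "roll": 0}, {"x": 0, "y": 0.1, "z": 0, "roll": 0}, {"x": 0, "y": 0.1, "z": 0, "roll": 0}, {"x": 0.05, "y": 0.1, "z": 0, "roll": 0}, {"x": 0.05, "y": 0.1, "z": 0, "roll": 0}, {"x": 0.05, "y": 0.1, "z": 0, "roll": 0}, {"x": 0.05, "y": 0.1, "z": 0, "roll": 0}, {"x": 0, "y": 0.1, "z": 0, "roll": 0}, {"x": 0, "y": 0.1, "z": 0, "roll": 0}]}}

```text
clock: 15.65
tool_pos: [0.565, -0.1497, 0.0906]
orientation: [-180.0, -0.0, -103.9]
force: [-3.7, -1.2, -0.1]
opening: 0.0004
```

```bash
python3 look.py wrist11
```

```text
15.65 [ 0.56495238 -0.14970671  0.09057137] [-1.79996436e+02 -1.11631518e-02 -1.03917365e+02] [-3.65028385 -1.22312159 -0.10831282]
```

View pics/wrist11.png

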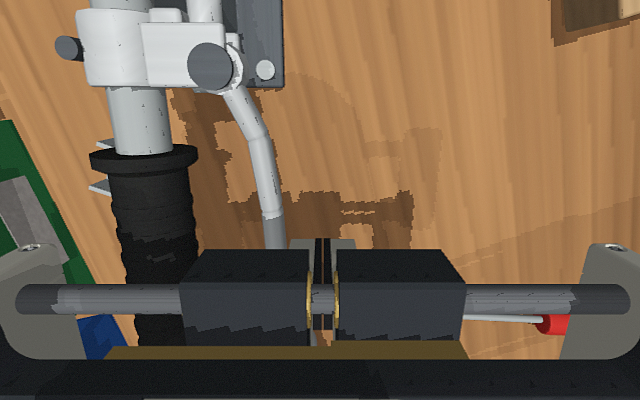

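Lever follows the fingers (blade now slanted, still in contact at about (280,245)). Continue slowly.

Call:
{"fn": "jog_arm", "kwargs": {"commands": [{"x": 0, "y": 0.15, "z": 0, "roll": 0}, {"x": 0, "y": 0.15, "z": 0, "roll": 0}, {"x": 0, "y": 0.15, "z": 0, "roll": 0}, {"x": 0, "y": 0.15, "z": 0, "roll": 0}, {"x": 0, "y": 0.15, "z": 0, "roll": 0}, {"x": 0, "y": 0.15, "z": 0, "roll": 0}, {"x": 0, "y": 0.15, "z": 0, "roll": 0}, {"x": 0, "y": 0.15, "z": 0, "roll": 0}, {"x": 0, "y": 0.15, "z": 0, "roll": 0}, {"x": 0, "y": 0.15, "z": 0, "roll": 0}, {"x": 0, "y": 0.15, "z": 0, "roll": 0}, {"x": 0, "y": 0.15, "z": 0, "roll": 0}]}}

```text
clock: 16.9
tool_pos: [0.5476, -0.1452, 0.0906]
orientation: [-180.0, 0.0, -103.9]
force: [-1.4, -2.5, -0.1]
opening: 0.0003
```

Call:
{"fn": "jog_arm", "kwargs": {"commands": [{"x": 0, "y": 0.15, "z": 0, "roll": 0}, {"x": 0, "y": 0.15, "z": 0, "roll": 0}, {"x": 0, "y": 0.15, "z": 0, "roll": 0}, {"x": 0, "y": 0.15, "z": 0, "roll": 0}, {"x": 0, "y": 0.15, "z": 0, "roll": 0}, {"x": 0, "y": 0.15, "z": 0, "roll": 0}, {"x": 0, "y": 0.2, "z": 0, "roll": 0}, {"x": 0, "y": 0.2, "z": 0, "roll": 0}, {"x": 0, "y": 0.3, "z": 0, "roll": 0}, {"x": 0, "y": 0.4, "z": 0, "roll": 0}, {"x": 0, "y": 0.5, "z": 0, "roll": 0}, {"x": 0, "y": 0.5, "z": 0, "roll": 0}]}}

```text
clock: 18.1
tool_pos: [0.518, -0.1379, 0.0906]
orientation: [-180.0, 0.0, -103.9]
force: [0.5, -0.2, 0.4]
opening: 0.0003
```

Call:
{"fn": "jog_arm", "kwargs": {"commands": [{"x": 0, "y": 1, "z": 0, "roll": 0}, {"x": 0, "y": 1, "z": 0, "roll": 0}, {"x": 0, "y": 0, "z": -3, "roll": 0}, {"x": 0, "y": 0, "z": -4, "roll": 0}, {"x": 0, "y": 0, "z": -4, "roll": 0}, {"x": 0, "y": 0, "z": -2, "roll": 0}, {"x": 0, "y": 0, "z": 0, "roll": 0}, {"x": 0, "y": 0, "z": 0, "roll": 0}, {"x": 0, "y": 0, "z": 0, "roll": 0}, {"x": 0, "y": 0, "z": 0, "roll": 0}, {"x": 0, "y": 0, "z": 0, "roll": 0}]}}

```text
clock: 19.2
tool_pos: [0.4986, -0.1332, 0.2197]
orientation: [179.9, -0.0, -103.9]
force: [0.0, 0.2, 0.3]
opening: 0.0005
```

```bash
python3 look.py wrist12
```

```text
19.2 [ 0.49855562 -0.1332444   0.21967498] [ 1.79909191e+02 -3.03645424e-02 -1.03925811e+02] [0.01717462 0.16750562 0.30018371]
```

View pics/wrist12.png

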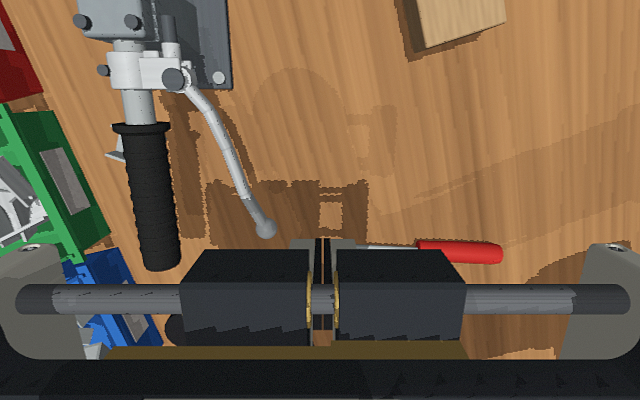

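The lever is back out: the ball shows at (265,228), as it did before the press, the force is near zero and the gripper is clear.

```bash
python3 - <<'E'
from h import *
from plant import ctrl
o=ctrl.get_obs();s=ctrl.snapshot('wrist');c=cam(s,o);print(back(c,(265,228),.105), o['qvel'].round(2))
print(ctrl.close_job())
E
```

```text
[ 0.55521258 -0.11286589  0.105     ] [-0.12 -0.1   0.36  0.02 -0.08 -0.03]
the job is handed in; nothing more can be done
None
```

I pressed the finished handle's brake lever to its stop with the backs of the closed fingers, held it, let it out slowly and handed the job in. No verdict is reported back.

- **Press and hold:** I held for more than 2 s with a sideways push of about 15–16 N; the total was about 19 N, including 10 N of vertical load. The wrist picture showed the blade lying along the tube at x ≈ -47.5 mm. That matches the stop and leaves a gap of about 27 mm to the grip.
- **Release:** I backed off at about 10–15 mm/s while the lever was in contact, and it followed the fingers out. I did not measure the lever's own speed.
- **After clearing:** The ball was back at (0.555, -0.113), within 1 mm of where it was before the press. The force on the tool was near 0 N. The gripper is about 22 cm above the bench and clear.

- **Vertical load:** I put the 10 N during the hold down to friction on the blade as the tool tilted slightly. It disappeared on release, and I saw no sign of contact with the grip.
- **Not checked:** I did not re-measure the loose things or the bare-tube handle at the end. The fingers never came near that handle, and no unexpected forces showed.

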